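# Flip the spectrophotometer's cover shut and start the reading

## Robot

A 6-joint arm with a two-finger parallel gripper is mounted at the origin on the work surface. World frame = base frame: x ahead of the robot, y to its left, z up, the work surface at z = 0. Lengths are in mm, angles in degrees, forces in N, time in s.
With the tool pointing down it reaches from about 225 to 875 mm from the base axis. Payload 3.4 kg.
Tool frame: the origin (TCP) lies at the very end of the fingers, on their centre line; the grasp point (between the pads) lies robot.grip_point_offset behind it (robot.grip_point_offset is the distance from the TCP to the grasp point, in mm); z points along the fingers, y is the line along which they close (so a half turn about z gives the same grasp; the last joint's range is limited). The gripper opens to 85 mm and grips with 20 to 120 N. Pads are 22 mm wide; open, the fingers measure 114 mm over their backs; the gripper's body (76 mm by 85 mm) begins 54 mm behind the grasp point. The pads swing forward as they close: fully open they stand 13 mm farther back than shut.
Start: joints at [60.963, 15.808, 86.224, -0, 77.962, -6.933], TCP at [216.392, 532.764, 231.328] pointing down, gripper open.
Joint ranges: [-165.64, 165.64], [-43.16, 119.46], [12.63, 154.43], [-67.54, 247.53], [6.08, 155.33], [-154.97, 154.97]. Speed limits (degrees/s): [147.25, 147.25, 180, 180, 180, 180].

## Interface

Orientations are given as [roll, pitch, yaw] about the fixed x, y, z axes, in that order (R = Rz(yaw) Ry(pitch) Rx(roll)).
In Python, from cell import sensors, eyes, robot, finder gives the robot as it stands.
- The arm moves only by the tool jog_arm, never from a script. Its argument "commands" is text: rows parted by semicolons, each of 5 numbers parted by spaces: the opening, from -1 (shut) to 1 (fully open), then the shift along the tool's x, y, z in parts of the range, where 1.0 means 400 mm, then the turn about the tool's z in shares of 60 degrees (1.0 is 60 degrees). In form: gripper dx dy dz twist; .... A call has 1 to 12 rows; each row is the pose to reach, as a shift and turn from the pose commanded when the call began, along the tool's axes at that moment; what a row does not reach only later rows make up. A row lasts 1/10 s, in which the tool goes at most 50 mm and 8.59 degrees, less where a joint would pass 70% of its speed; a pose out of reach is approached as far as the arm can. A shift or turn number past 1, either way, is cut back to 1. A call with a gripper value outside its range is refused whole. The fingers move at their own pace and stop on an object; "force" is the grip in N (left out, the last holds). Time passes only in rows, so rows that repeat a pose let the fingers close. It gives the time, the measured TCP pose, the force, the opening and the grip force at its end, in the units of the state.
- sensors.get_state(): the state, without advancing time (a new reading comes with each control period).
- eyes.snapshot(name): name is "side" or "top"; returns a dict with "color" (400x640x3 uint8, red, green, blue), "intrinsics" (3x3 intrinsics, pixels), "dist_coeffs" ([k1, k2, p1, p2, k3] as OpenCV has them; the pictures are not rectified), "world_from_camera" (4x4, takes a point from camera to world coordinates). Camera axes: x right, y up, looking along -z (the intrinsics and any distortion apply to the point x, -y, -z); pixel columns grow to the right and rows downward; lengths in mm; the calibration is good to about 2 mm. A picture is of the moment at which its call begins. There is no depth.
- robot.finish_job(): hands the job in; it is judged then, once.
Trained networks look in a picture, given as the dict that the camera call returned (one of the last four; its "shot" number tells which), for a name from the list of things; names that differ only in an ending like _2 or _b are one class to them, and where a whole thing is asked for, a point or a joint stands for the part that bears it (a point fixed in the world has none). Each returns a list of dicts, best first, with "score" (0 to 1); they miss things now and then, are a little off and sometimes report something else, mostly with a low value. They report only what shows in the picture. A call takes as long as a camera call. They do not tell look-alikes from the thing itself.
- finder.find_in(picture, thing): "extent" ([centre column, centre row, width, height] in pixels, round what is visible of it).
The state is a dict: "time": time; "joint_positions": joint angles; "joint_vel": joint speeds; "joint_torque": joint torques, N m; "position": TCP position; "orientation": TCP orientation; "ft_force": force on the tool from outside, world axes, zero at the start; "wrist_torque": the same for the moment, N m; "gripper_width": finger opening in mm; "gripper_force": force on a finger pad.
Only numpy, scipy, OpenCV 4.12 (cv2) and the standard library are available. Lean on these libraries where they do the work, as an engineer would, in place of code of your own. Each camera call takes 0.05 s, during which the arm holds its last target. There are 200 camera calls.

## Task

Take a reading of the sample that is already in the spectrophotometer: with a fingertip, push its open blue cover over and down until it is fully closed, gently, without slamming it, and then press the green start key on the keypad unit all the way down and let go. Do not press the key while the cover is open and do not press the white zero key. Only push and press: do not lift or shove the keypad unit along, and leave the cuvettes, the vial and all the other glassware and things where they stand.

Things in the scene. Friction and masses are not known exactly. Their poses are not given: they have to be found in the camera images.
- spectro: Cream benchtop spectrophotometer, fixed, 280 mm deep (its x), 300 mm wide (its y), flat top 130 mm above the bench. Origin: on the bench below the middle of its front face, which looks to the robot; x points to its back, y to its left, z up. A black sample well, 85 x 100 mm, 85 mm deep, opens in its top right of the middle (50 mm to -y); the blue cover closes it.
- cover (a joint): Angle of the blue cover, rad. 0 = fully closed, flat on the top; 1.57 = upright; 1.6 to 1.85 at the start, leaning back away from the robot. End stops at 0 and 1.95. A friction hinge: it stays at any angle and never falls by itself, so it must be pushed all the way; 2 to 3 N at its free edge move it.
- cover_hinge (a point): Middle of the cover's hinge axis, fixed at (150, -50, 138) mm of the spectrophotometer, with its axes; the axis runs along y. The cover is a flat blue plate 140 mm wide (70 mm to either side of here), 20 mm thick, from 6 to 121 mm off the axis. Closed, it reaches towards the robot, its outer face level, 12 mm above the axis. Behind the axis are two 12 mm high hinge blocks, else flat top.
- cover_edge (a point): Middle of the cover's free edge, on its outer face, 121 mm from the axis along the face. Turns with the cover: z points out of the outer face, x along the face to the hinge. With the cover upright the outer face looks away from the robot: it is pushed over from behind. At the edge's inner side a finger lip, 50 mm wide, sticks out 7 mm farther.
- terminal: Cream keypad unit, loose on the bench, about 1.1 kg, 220 mm wide (its y), 165 mm deep, a wedge 22 mm high in front and 53 mm at the back (face rises at 0.185 rad). Origin: on the bench below the middle of its front edge; x to the back, y left, z up. Display back left; flat blue-ringed keys behind (printed, do not move); two raised round keys near the front.
- start_key (a joint): Travel of the green start key into the face, m: 0 = up, 0.005 = fully down. Spring return, about 1.5 N to start and 5 N fully down.
- start_key_top (a point): Centre of the top of the green start key, the right-hand (-y) one of the two raised keys, 24 mm across, standing 9 mm out of the face when up; 60 mm right of the keypad unit's middle. Its z is the face's normal; it is pushed along -z.
- zero_key (a joint): Travel of the white zero key, m: 0 = up, 0.005 = fully down. To be left alone.
- zero_key_top (a point): Centre of the top of the white zero key, same shape as the start key, 75 mm to its left.
- cuvette: The sample: clear cuvette with a white cap, 12.5 mm square (cap 14 mm), 48 mm high, standing in the aluminium holder in the sample well, its top 37 mm below the well's rim. Origin: centre of its underside.
- vial: Small glass vial with a black cap, 24 mm across, 45 mm high, standing on the spectrophotometer's top left of the cover. Origin: centre of its underside.
- rack: Orange cuvette rack, 45 x 160 x 30 mm, long along its y, on the bench behind the keypad unit. Origin: centre of its underside.
- cuvette_a: Cuvette with a blue cap in the rack, 48 mm high. Origin: centre of its underside.
- cuvette_b: Cuvette with a red cap in the rack, 48 mm high. Origin: centre of its underside.
- reagent: Amber reagent bottle, 58 mm across, 115 mm high, on the bench behind the rack. Origin: centre of its underside.
- beaker: Glass beaker, 66 mm across, 85 mm high, on the bench behind the rack. Origin: centre of its underside.
- mouse: Black computer mouse, 105 x 62 x 32 mm, on a blue mat at the left side. Origin: centre of its underside.
Not all that is in view belongs to the job. There is more than one size of the mouse; the job needs the smaller.

How it is judged:
By the outcome, as a careful person would: the job done as asked, in the order asked, and still so for the second after the job is handed in, with the robot touching nothing.
It also fails if it takes over 46 s, if anything falls off the work surface, if the arm or the gripper's body presses on something with over 40 N, if the wrist force passes 120 N, or if a joint passes its speed limit or range.

## Working session

There is one attempt and no reset: what is moved stays moved. The work goes in short steps, Python scripts to look and compute and a tool call to move; the robot and the scene stay as the last step left them, time stands still between calls to the robot, and variables do not carry over. Pictures are saved under pics/ and viewed, at most 10 in all, crops included, and the job is handed in when it is done.

Besides the shell and the picture viewer there is one more tool, called after "Call:" as name(argument=value, ...) on one line, values as JSON. jog_arm: Moves the arm, as the interface text tells. Its arguments: {"type":"object","properties":{"commands":{"type":"string"},"force":{"type":"number"}},"required":["commands"]}

```bash
mkdir -p pics; ls; python3 - <<'E'
from cell import sensors, eyes, robot, finder
import cv2,numpy as np
s=sensors.get_state();print(s)
for n in("side","top"):
    p=eyes.snapshot(n);cv2.imwrite(f"pics/{n}0.png",p["color"][:,:,::-1])
    print(n,p["intrinsics"],p["dist_coeffs"],np.round(p["world_from_camera"],3))
    for t in["spectro","cover","terminal","start_key","zero_key","start_key_top","cover_edge","vial","mouse"]:
        print(t,[(np.round(d["extent"]).tolist(),round(d["score"],2)) for d in finder.find_in(p,t)[:3]])
print(robot.grip_point_offset)
E
```

```text
pics
{'time': 0.0, 'joint_positions': array([ 6.09615065e+01,  1.58463059e+01,  8.62958041e+01, -9.73542579e-04,
        7.79621591e+01, -6.93376213e+00]), 'joint_vel': array([-0.0699281 , -0.02738361, -0.00833039,  0.18413354,  0.07912735,
        0.02875025]), 'joint_torque': array([-6.35055549e-04, -4.16771615e+01, -2.45801622e+01,  1.07629189e-04,
        1.11220303e-02,  5.28982673e-05]), 'position': array([216.13009035, 532.25520505, 230.44875409]), 'orientation': array([-1.79896379e+02, -1.16427446e-02,  1.57895462e+02]), 'ft_force': array([ 0.23460655, -0.63175431,  1.1621018 ]), 'wrist_torque': array([0.01322172, 0.06214105, 0.01116604]), 'gripper_force': 0.0, 'gripper_width': 85.30737126516746}
side [[404.52572866   0.         328.97965885]
 [  0.         404.52572866 202.87264996]
 [  0.           0.           1.        ]] [-0.03617734  0.          0.          0.          0.        ] [[ 9.80000e-01  1.50000e-01 -1.31000e-01  3.60062e+02]
 [-1.99000e-01  6.83000e-01 -7.03000e-01 -5.73814e+02]
 [-1.60000e-02  7.15000e-01  6.99000e-01  8.35727e+02]
 [ 0.00000e+00  0.00000e+00
[... 1007 characters left out ...]
00e+00  1.500000e-02  5.000000e-03  1.531500e+02]
 [ 6.000000e-03  7.000000e-02  9.980000e-01  1.289233e+03]
 [ 0.000000e+00  0.000000e+00  0.000000e+00  1.000000e+00]]
spectro [([423.0, 201.0, 113.0, 96.0], 0.6)]
cover [([450.0, 190.0, 58.0, 21.0], 0.55)]
terminal [([303.0, 222.0, 65.0, 48.0], 0.77)]
start_key [([320.0, 235.0, 4.0, 8.0], 0.61)]
zero_key [([304.0, 177.0, 50.0, 20.0], 0.44)]
start_key_top [([450.0, 191.0, 61.0, 18.0], 0.38)]
cover_edge [([450.0, 190.0, 62.0, 12.0], 0.62), ([298.0, 238.0, 6.0, 6.0], 0.56)]
vial [([401.0, 203.0, 15.0, 4.0], 0.47)]
mouse [([224.0, 283.0, 49.0, 39.0], 0.8), ([190.0, 227.0, 30.0, 31.0], 0.78), ([304.0, 175.0, 49.0, 18.0], 0.58)]
18.700000000000003
```

```bash
python3 - <<'E'
import cv2
a=cv2.imread("pics/top0.png")[120:300,250:490];cv2.imwrite("pics/top0c.png",cv2.resize(a,(800,600),interpolation=cv2.INTER_CUBIC))
a=cv2.imread("pics/side0.png")[170:400,240:500];cv2.imwrite("pics/side0c.png",cv2.resize(a,(678,600),interpolation=cv2.INTER_CUBIC))
E
```

```text
(no output)
```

View pics/top0c.png

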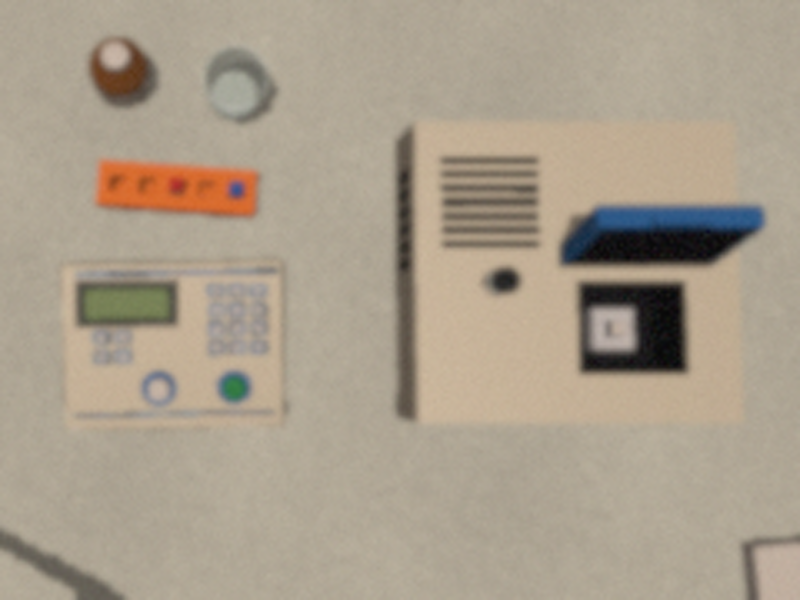

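View pics/side0c.png

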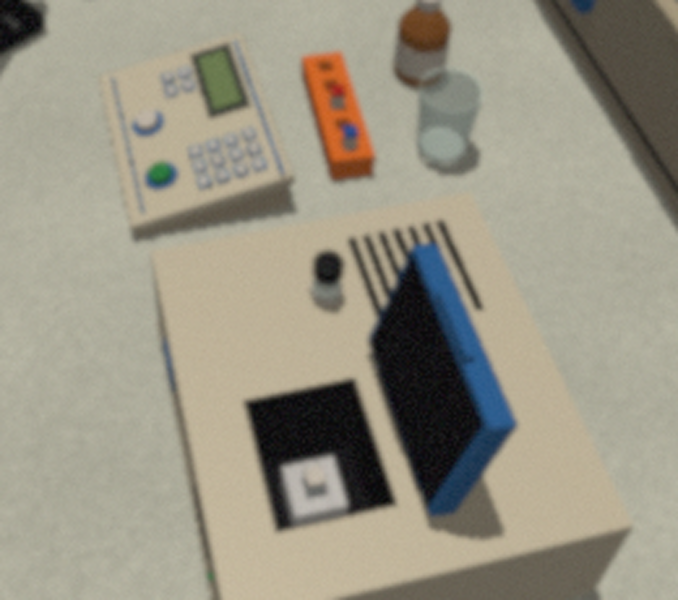

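View pics/side0.png

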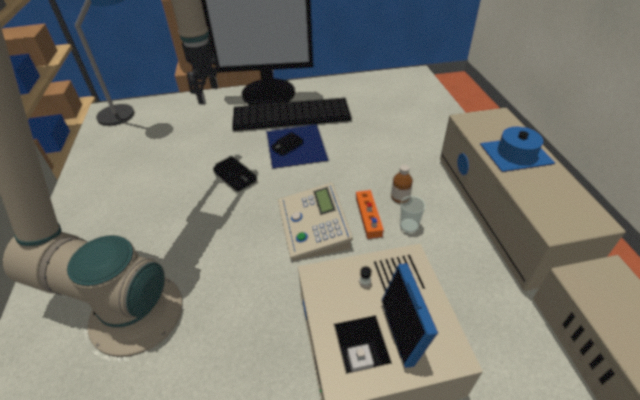

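```bash
cat > fit.py <<'E'
from cell import eyes
import cv2,numpy as np
from scipy.optimize import least_squares
P={n:eyes.snapshot(n) for n in("side","top")}
def proj(n,X):
    p=P[n];M=np.linalg.inv(p["world_from_camera"]);D=np.diag([1,-1,-1.])
    R=D@M[:3,:3];t=D@M[:3,3]
    return cv2.projectPoints(np.asarray(X,float).reshape(-1,1,3),cv2.Rodrigues(R)[0],t,p["intrinsics"],np.array(p["dist_coeffs"]))[0][:,0]
def W(q,X):
    c,s=np.cos(q[2]),np.sin(q[2]);X=np.array(X,float)
    return np.c_[q[0]+c*X[:,0]-s*X[:,1],q[1]+s*X[:,0]+c*X[:,1],X[:,2]]
T=lambda a:np.array(a)*.3+[250,120]
S=lambda a:np.array(a)/2.6085+[240,170]
E
cat > f1.py <<'E'
from fit import *
top=[(0,150,130),(280,150,130),(280,-150,130),(0,-150,130)]
def cov(th):
    u=np.array([-np.cos(th),0,np.sin(th)]);n=np.array([np.sin(th),0,np.cos(th)]);a=np.array([150,-50,138.])
    f=lambda r,o,y:a+r*u+o*n+[0,y,0]
    return [f(121,12,70),f(121,12,-70),f(121,-8,-70),f(121,-8,70)]
def res(v):
    w=v[4];well=[(w-42.5,0,130),(w+42.5,0,130),(w+42.5,-100,130),(w-42.5,-100,130)]
    c=cov(v[3])
    r=[proj("top",W(v,top+well+c[:3]))-T([(417,421),(415,122),(736,122),(743,423),(580,284),(683,284),(686,371),(582,371),(598,208),(764,208),(763,229)]),
       proj("side",W(v,[top[0],top[1],top[2]]+well+c))-S([(152,250),(470,198),(631,528),(247,402),(353,380),(393,503),(278,528),(436,247),(515,425),(485,428),(413,248)])]
    return np.concatenate(r)
o=least_squares(lambda v:res(v).ravel(),[400,-240,0,1.7,90],loss="soft_l1",x_scale=[10,10,.05,.05,10])
print("spectro",np.round(o.x,3));print(np.round(res(o.x),1).tolist())
print("hinge",W(o.x,[(150,-50,138)]),"edge",W(o.x,cov(o.x[3]))[:2])
K=lambda y,kx:(kx,y,22+kx*np.tan(.185)+9)
def rt(v):
    return np.concatenate([proj("top",W(v,[(0,110,22),(0,-110,22),(165,110,53),(165,-110,53),K(-60,v[3]),K(15,v[3])]))-T([(67,427),(284,427),(62,262),(284,262),(234,387),(158,388)]),
     proj("side",W(v,[K(-60,v[3])]))-S([(161,173)])])
o=least_squares(lambda v:rt(v).ravel(),[400,150,0,40],loss="soft_l1",x_scale=[10,10,.05,10])
print("term",np.round(o.x,3),np.round(rt(o.x),1).tolist());print("key",W(o.x,[K(-60,o.x[3])]))
E
python3 f1.py
```

```text
spectro [ 3.87754e+02 -1.90089e+02  6.00000e-03  1.77800e+00  8.93880e+01]
[[-0.6, -0.3], [-0.2, -1.1], [-0.2, -0.2], [-0.4, 0.0], [-0.7, 25.9], [-31.9, -1.7], [-0.4, -27.5], [31.3, 0.1], [-0.7, -1.4], [0.1, -0.9], [1.2, -0.3], [-0.9, 0.3], [0.1, -1.7], [-0.2, 0.7], [-1.4, -0.5], [0.7, -0.6], [1.3, 1.2], [-1.2, 1.8], [-0.2, -1.4], [0.0, 1.4], [-0.0, 1.5], [-1.6, -1.3]]
hinge [[ 538.0424989  -239.21533815  138.        ]] edge [[ 574.32700714 -169.0028989   253.92518207]
 [ 575.14209048 -309.00052617  253.92518207]]
term [3.70254e+02 1.82699e+02 2.10000e-02 4.16640e+01] [[-0.6, 0.4], [0.2, -0.0], [-0.0, -0.1], [0.3, -0.4], [0.3, -0.3], [0.4, -0.5], [-1.0, -0.4]]
key [[413.1500643  123.5734672   38.79696288]]
```

The manual's scale: shifts go in shares of 400 mm and turns go in shares of 60 degrees. Converting my numbers, -330 mm / 400 = -0.825, -280 mm / 400 = -0.7, -0.386 rad / 1.0472 = -0.3686.

Call:
jog_arm(commands="-1 0 0 -0.125 -0.1241; -1 0 0 -0.25 -0.2483; -1 -0.1 -0.075 -0.25 -0.3686; -1 -0.2 -0.1625 -0.25 -0.3686; -1 -0.3 -0.25 -0.25 -0.3686; -1 -0.3875 -0.325 -0.25 -0.3686; -1 -0.475 -0.4 -0.25 -0.3686; -1 -0.5625 -0.475 -0.25 -0.3686; -1 -0.65 -0.55 -0.25 -0.3686; -1 -0.7375 -0.625 -0.25 -0.3686; -1 -0.825 -0.7 -0.25 -0.3686; -1 -0.825 -0.7 -0.25 -0.3686")

```text
time: 2.3
position: [419.2, 144.4, 331.2]
orientation: [-179.8, 0.1, 179.6]
ft_force: [-0.6, 1.0, -0.4]
gripper_width: -0.0
gripper_force: 0.0
```

To row units: -383 mm / 400 = -0.9575, -196 mm / 400 = -0.49.

Call:
jog_arm(commands="-1 -0.055 -0.105 0 0; -1 -0.11 -0.2125 0 0; -1 -0.165 -0.32 0 0; -1 -0.22 -0.425 0 0; -1 -0.275 -0.53 0 0; -1 -0.33 -0.6375 0 0; -1 -0.385 -0.745 0 0; -1 -0.44 -0.85 0 0; -1 -0.49 -0.9575 0 0; -1 -0.49 -0.9575 0 0; -1 -0.49 -0.9575 0 0")

```text
time: 3.4
position: [613.1, -233.8, 330.0]
orientation: [179.9, -0.1, 180.0]
ft_force: [-0.2, 0.5, -0.7]
gripper_width: 0.1
gripper_force: 0.0
```

To row units: 105 mm / 400 = 0.2625, 80 mm / 400 = 0.2.

Call:
jog_arm(commands="-1 0 0 0.1 0; -1 0 0 0.2 0; -1 0 0 0.2625 0; -1 0 0 0.2625 0; -1 0 0 0.2625 0")

```text
time: 3.9
position: [613.0, -232.3, 227.5]
orientation: [180.0, 0.0, -179.9]
ft_force: [0.5, 0.2, 1.1]
gripper_width: 0.0
gripper_force: 0.0
```

```bash
python3 - <<'E'
from fit import *
a=P["side"]["color"][170:400,240:500,::-1];b=P["top"]["color"][120:300,330:490,::-1]
cv2.imwrite("pics/p1.png",np.hstack([cv2.resize(a,(430,380)),cv2.resize(b,(338,380))]))
# corner path of TCP
ax,az=538,138
for r in(100,):
  for th in np.linspace(1.57,0,9):
    print(round(th,2),np.round([ax-r*np.cos(th)+12*np.sin(th)+11,az+r*np.sin(th)+12*np.cos(th)]))
E
```

```text
1.57 [561. 238.]
1.37 [541. 238.]
1.18 [522. 235.]
0.98 [503. 228.]
0.78 [487. 217.]
0.59 [473. 204.]
0.39 [461. 187.]
0.2 [453. 169.]
0.0 [449. 150.]
```

View pics/p1.png

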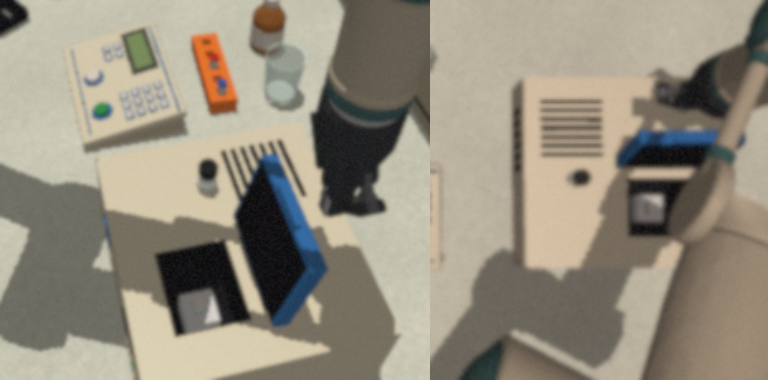

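To row units: 71 mm / 400 = 0.1775, 66 mm / 400 = 0.165.

Call:
jog_arm(commands="-1 0.025 0 -0.0025 0; -1 0.05 0 -0.005 0; -1 0.065 0 -0.0075 0; -1 0.0775 0 -0.01 0; -1 0.09 0 -0.0125 0; -1 0.1025 0 -0.015 0; -1 0.115 0 -0.0175 0; -1 0.1275 0 -0.02 0; -1 0.14 0 -0.02 0; -1 0.1525 0 -0.02 0; -1 0.165 0 -0.02 0; -1 0.1775 0 -0.02 0")

```text
time: 5.2
position: [541.3, -233.9, 234.0]
orientation: [-180.0, -0.0, -180.0]
ft_force: [1.5, -1.0, 0.6]
gripper_width: 0.2
gripper_force: 0.9
```

To row units: 54 mm / 400 = 0.135, 10.5 mm / 400 = 0.0263.

Call:
jog_arm(commands="-1 0.0125 0 0 0; -1 0.025 0 0.0025 0; -1 0.035 0 0.005 0; -1 0.0475 0 0.0075 0; -1 0.06 0 0.0125 0; -1 0.0713 0 0.0163 0; -1 0.0825 0 0.0213 0; -1 0.0938 0 0.0263 0; -1 0.105 0 0.0325 0; -1 0.115 0 0.0388 0; -1 0.125 0 0.045 0; -1 0.135 0 0.0525 0")

```text
time: 6.4
position: [487.5, -233.8, 213.0]
orientation: [180.0, 0.0, -180.0]
ft_force: [0.4, -0.3, 1.1]
gripper_width: -0.1
gripper_force: 0.6
```

```bash
python3 - <<'E'
from fit import *
a=P["side"]["color"][170:400,240:500,::-1]
cv2.imwrite("pics/p2.png",cv2.resize(a,(520,460)))
E
```

```text
(no output)
```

View pics/p2.png

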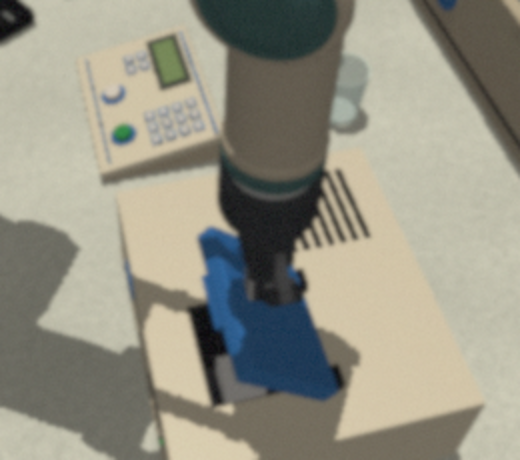

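To row units: 46 mm / 400 = 0.115, 24.5 mm / 400 = 0.0613.

Call:
jog_arm(commands="-1 0.0088 0 0.0075 0; -1 0.0175 0 0.0163 0; -1 0.0263 0 0.025 0; -1 0.035 0 0.0338 0; -1 0.0425 0 0.0438 0; -1 0.0488 0 0.0538 0; -1 0.055 0 0.065 0; -1 0.0613 0 0.075 0; -1 0.0675 0 0.085 0; -1 0.0725 0 0.095 0; -1 0.0763 0 0.105 0; -1 0.08 0 0.115 0")

```text
time: 7.7
position: [455.9, -233.9, 167.0]
orientation: [-180.0, 0.0, -180.0]
ft_force: [1.0, -0.3, 0.6]
gripper_width: -0.1
gripper_force: 0.4
```

Call:
jog_arm(commands="-1 0.0013 0 0.0075 0; -1 0.0025 0 0.015 0; -1 0.0038 0 0.0213 0; -1 0.005 0 0.0275 0; -1 0.005 0 0.0325 0; -1 0.005 0 0.0363 0; -1 0.005 0 0.04 0; -1 0.005 0 0.0425 0; -1 0.005 0 0.0425 0")

```text
time: 8.6
position: [454.0, -233.8, 150.1]
orientation: [180.0, 0.0, -180.0]
ft_force: [-0.4, -0.6, 0.3]
gripper_width: -0.1
gripper_force: 0.0
```

Press on in small steps until the end-stop force shows.

To row units: 1.5 mm / 400 = 0.0038, 1 mm / 400 = 0.0025.

Call:
jog_arm(commands="-1 0 0 0.0013 0; -1 0 0 0.0025 0; -1 0 0 0.0038 0; -1 0 0 0.0038 0")

```text
time: 9.0
position: [454.1, -233.9, 150.0]
orientation: [-180.0, 0.1, -180.0]
ft_force: [-0.9, 1.4, 7.4]
gripper_width: 0.1
gripper_force: 3.8
```

Call:
jog_arm(commands="-1 0 0 0.0013 0; -1 0 0 0.0025 0; -1 0 0 0.0025 0")

```text
time: 9.3
position: [454.1, -233.9, 149.9]
orientation: [-180.0, 0.1, -180.0]
ft_force: [-3.6, 2.2, 13.1]
gripper_width: -0.1
gripper_force: 6.6
```

To row units: 357 mm / 400 = 0.8925, 175 mm / 400 = 0.4375.

Call:
jog_arm(commands="-1 0 0 -0.025 0; -1 0 0 -0.125 0; -1 0 0 -0.225 0; -1 0.025 0.1 -0.25 0; -1 0.05 0.2125 -0.25 0; -1 0.075 0.325 -0.25 0; -1 0.1 0.4375 -0.25 0; -1 0.12 0.55 -0.25 0; -1 0.12 0.6625 -0.25 0; -1 0.12 0.775 -0.25 0; -1 0.12 0.8925 -0.25 0; -1 0.12 0.8925 -0.25 0")

```text
time: 10.5
position: [405.3, 128.5, 248.1]
orientation: [179.8, 0.0, -179.5]
ft_force: [-0.3, -0.4, 0.5]
gripper_width: 0.0
gripper_force: 0.0
```

```bash
python3 - <<'E'
from fit import *
from cell import sensors
s=sensors.get_state();print(s["position"],s["ft_force"])
a=P["side"]["color"][170:400,240:500,::-1];b=P["top"]["color"][120:300,250:490,::-1]
cv2.imwrite("pics/p3.png",np.hstack([cv2.resize(a,(395,350)),cv2.resize(b,(400,350))]))
E
```

```text
[405.6139242  124.02012584 247.8532104 ] [ 0.27343359 -0.8924564  -0.15440002]
```

View pics/p3.png

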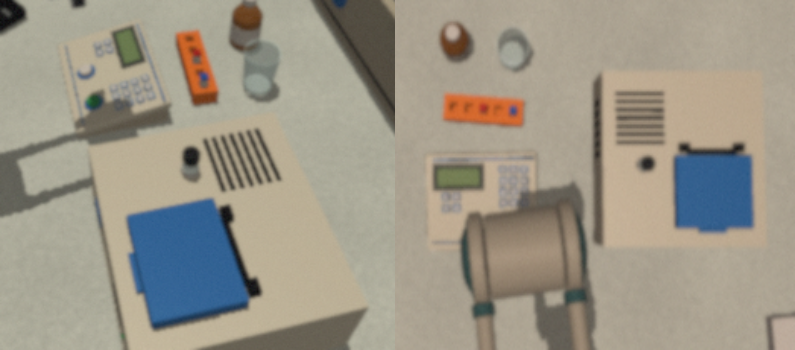

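Call:
jog_arm(commands="-1 0 0 0.1125 0; -1 0 0 0.225 0; -1 0 0 0.3375 0; -1 0 0 0.425 0; -1 0 0 0.475 0; -1 0 0 0.5 0; -1 0 0 0.5 0")

```text
time: 11.3
position: [405.4, 121.9, 47.0]
orientation: [-180.0, -0.1, 179.9]
ft_force: [-0.5, -0.7, -0.3]
gripper_width: -0.1
gripper_force: 0.0
```

```bash
python3 - <<'E'
from fit import *
a=P["side"]["color"][180:265,270:370,::-1]
cv2.imwrite("pics/p4.png",cv2.resize(a,(600,510),interpolation=cv2.INTER_CUBIC))
E
```

```text
(no output)
```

View pics/p4.png

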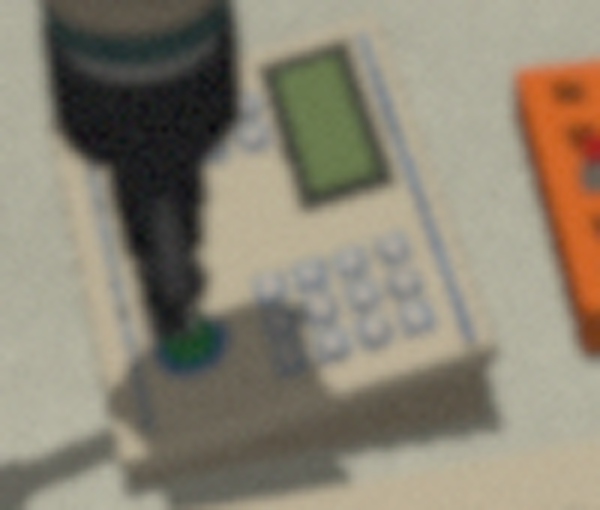

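To row units: 10 mm / 400 = 0.025, 9 mm / 400 = 0.0225.

Call:
jog_arm(commands="-1 0 0 0.005 0; -1 0 0 0.01 0; -1 0 0 0.015 0; -1 0 0 0.0175 0; -1 0 0 0.02 0; -1 0 0 0.0225 0; -1 0 0 0.025 0; -1 0 0 0.025 0")

```text
time: 12.2
position: [406.0, 123.3, 37.8]
orientation: [180.0, 0.0, -180.0]
ft_force: [0.0, -0.5, 3.5]
gripper_width: -0.2
gripper_force: 1.0
```

To row units: 2 mm / 400 = 0.005, 1 mm / 400 = 0.0025.

Call:
jog_arm(commands="-1 0 0 0.0025 0; -1 0 0 0.005 0; -1 0 0 0.005 0")

```text
time: 12.5
position: [406.3, 123.3, 35.9]
orientation: [180.0, 0.1, -180.0]
ft_force: [0.1, 0.0, 2.9]
gripper_width: -0.2
gripper_force: 1.6
```

To row units: 2 mm / 400 = 0.005, 1.3 mm / 400 = 0.0033.

Call:
jog_arm(commands="-1 0 0 0.0018 0; -1 0 0 0.0033 0; -1 0 0 0.005 0; -1 0 0 0.005 0")

```text
time: 12.9
position: [406.6, 123.3, 34.0]
orientation: [180.0, 0.1, -180.0]
ft_force: [2.2, 0.6, 4.5]
gripper_width: -0.2
gripper_force: 2.3
```

To row units: 1 mm / 400 = 0.0025, 0.5 mm / 400 = 0.0013.

Call:
jog_arm(commands="-1 0 0 0.0013 0; -1 0 0 0.0025 0; -1 0 0 0.0025 0")

```text
time: 13.2
position: [406.7, 123.3, 33.5]
orientation: [180.0, 0.1, -180.0]
ft_force: [1.8, -0.6, 9.9]
gripper_width: 0.2
gripper_force: 4.7
```

To row units: 0.6 mm / 400 = 0.0015.

Call:
jog_arm(commands="-1 0 0 0.0015 0; -1 0 0 0.0015 0; -1 0 0 0.0015 0")

```text
time: 13.5
position: [406.7, 123.3, 33.3]
orientation: [180.0, 0.1, -180.0]
ft_force: [-0.5, 0.6, 15.0]
gripper_width: -0.0
gripper_force: 7.1
```

To row units: -150 mm / 400 = -0.375, -100 mm / 400 = -0.25.

Call:
jog_arm(commands="-1 0 0 -0.0075 0; -1 0 0 -0.02 0; -1 0 0 -0.05 0; -1 0 0 -0.15 0; -1 0 0 -0.25 0; -1 0 0 -0.375 0; -1 0 0 -0.375 0")

```text
time: 14.2
position: [408.8, 123.6, 187.5]
orientation: [179.9, 0.6, -180.0]
ft_force: [1.0, 0.1, -0.2]
gripper_width: -0.1
gripper_force: 0.0
```

```bash
python3 - <<'E'
from fit import *
a=P["side"]["color"][170:400,240:500,::-1]
cv2.imwrite("pics/p5.png",cv2.resize(a,(678,600),interpolation=cv2.INTER_CUBIC))
E
```

```text
(no output)
```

View pics/p5.png

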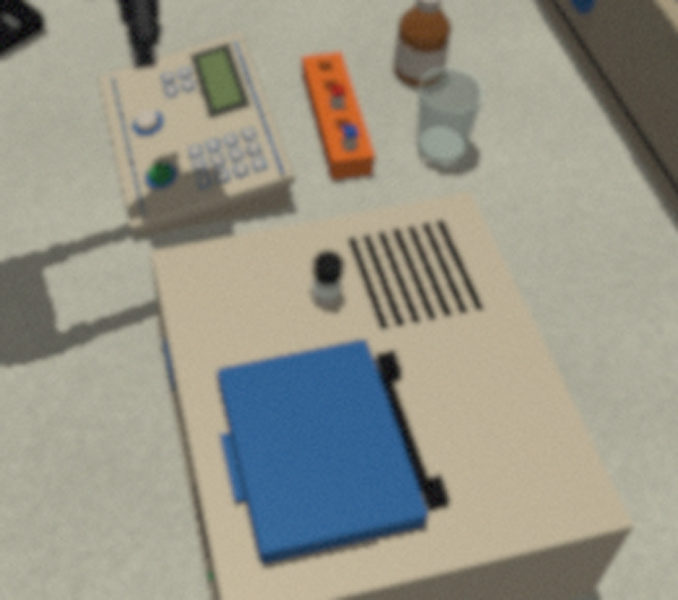

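The cover lies flat. The keypad unit hasn't moved: its green key is still at crop pixel (161,173). The arm is clear of everything.

```bash
python3 -c "
from cell import robot
print(robot.finish_job())"
```

```text
the job is handed in; nothing more can be done
None
```

I pushed the cover fully closed without slamming it, then pressed the green start key to its stop and released it; nothing else was moved, and I handed the job in at about 14 s (no verdict was returned).

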